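# Reload the rolling plant caddy

## Task

Put the freshly watered succulents back on the rolling plant caddy: roll it fully to the blue loading end and kick its red brake lever down to lock it, and, while it stays locked there, seat every pot that is on the desk upright and fully home in a bore of its own and turn the days-since-watering dial to zero. Then flick the brake lever fully up, roll the caddy fully to the yellow sun end and push the brake down again. Leave the mug, basket and notebook where they are.

Things in the scene. Friction and masses are not known exactly. Their poses are not given: they have to be found in the camera images.
- track: Fixed wooden track on the desk under the caddy, 500 mm long (its y), 110 mm wide, 8 mm thick. Origin: centre of its underside. x points away from the robot. Its +y end has a blue strip (loading end), its -y end a yellow strip (sun end). In front of it (-x) a dark keeper block, top 20 mm above the desk, runs below the brake lever.
- caddy (a joint): Travel of the caddy, m: 0 = at the stop at the blue end (+y), 0.110 = at the stop at the yellow end (-y). Rolls with 1.5 N friction when the brake is up; loaded it weighs under 2 kg. Wooden block 345 mm long (y), 90 mm wide (x), top 60 mm above the desk, axes parallel to the track's. On top from -y to +y: handle post, bore0, bore1, bore2, dial.
- caddy_handle (a point): Top centre of the steel push-pull handle post (black cap) on the caddy's -y end: upright cylinder 22 mm diameter (cap 25 mm), 46 mm tall, top at 106 mm above the desk; 50 mm from bore0. Axes parallel to the caddy's.
- bore0 (a point): Centre of the mouth of bore 0, flush with the caddy top at 60 mm above the desk. Round blind bore 54 mm diameter, 30 mm deep, with a 2 mm chamfer. Site axes = caddy axes (x across, away from the robot; y along the track to the blue end; z up). Bores lie 70 mm apart. Any pot may go in any bore, one per bore.
- bore1 (a point): Mouth centre of bore 1 (middle), as bore0.
- bore2 (a point): Mouth centre of bore 2 (next to the dial, whose axis is 95 mm further along +y), as bore0.
- brake (a joint): Red brake lever, rad: 0 = fully up, 0.70 = fully down (locked). Hinged along y on the caddy's front (-x) side. Stays where left; about 4 N at the pad moves it. Goes fully down only with the caddy within about 2 mm of either end stop: elsewhere its pawl lands on the keeper block at about 0.35. Once down it keeps the caddy from rolling away. Counts as down above 0.58, as up below 0.20.
- brake_pad (a point): Centre of the black pad on the lever's upper face, 52 mm from the hinge. The lever is a paddle 67 mm long, 30 mm wide (y), 8 mm thick, pointing to -x. Pad 79 mm above the desk when up (paddle rising 0.6 rad to its free end), 45 mm when down (drooping 0.1 rad). Only the desk or the 8 mm track plate is below the pad: pinch it there across its width from above and lift along its arc.
- brake_hinge (a point): Point on the lever's hinge axis, mid-width, 46 mm above the desk, 56 mm in front (-x) of the caddy's centre line.
- dial (a joint): Angle of the dial knob, rad: 0 = red pointer at the green zero mark, which lies on the caddy's -x side (towards the robot); positive = pointer turned counter-clockwise seen from above, so it is brought to zero by turning clockwise. Range -1.2 to 3.0, no stop at zero, light friction (0.03 N m), stays where left.
- dial_centre (a point): Point on the dial's vertical axis at the top of its grip bar, 115 mm above the desk. Grip bar 44 mm long, 13 mm thick, 37 mm tall, above a white face of 64 mm diameter whose top is 76 mm above the desk. The bar lies along the pointer: at dial 0 along caddy x. Axes parallel to the caddy's (do not turn with the knob).
- pot_white: White ceramic pot with a small succulent: straight cylinder 52 mm diameter, 70 mm tall, 4 mm chamfer at the foot; leaves rise 20 mm above its rim, within its diameter. 125 to 250 g, weighted foot. Origin: centre of its underside, z up. May be absent (None).
- pot_terracotta: Terracotta pot with a small succulent: straight cylinder 52 mm diameter, 70 mm tall, 4 mm chamfer at the foot; leaves rise 20 mm above its rim, within its diameter. 125 to 250 g, weighted foot. Origin: centre of its underside, z up. May be absent (None).
- pot_blue: Blue ceramic pot with a small succulent: straight cylinder 52 mm diameter, 70 mm tall, 4 mm chamfer at the foot; leaves rise 20 mm above its rim, within its diameter. 125 to 250 g, weighted foot. Origin: centre of its underside, z up. May be absent (None).
- mug: Bystander: white mug, 76 mm diameter, 85 mm tall. Leave alone.
- basket: Bystander: dark open basket 90 x 160 mm, 60 mm tall, behind the track. Leave alone.
- notebook: Bystander: blue notebook 160 x 100 x 16 mm, off the right end of the track. Leave alone.

How it is judged:
By the outcome, as a careful person would: the job done as asked, in the order asked, and still so for the second after the job is handed in, with the robot touching nothing.
Of pot_white, pot_terracotta, pot_blue only 2 to 3 are there at a start; the rules pass over those that are not, and their reading is None.
At some moment in a run one of pot_white, pot_terracotta, pot_blue may be knocked a few centimetres aside while the robot is not near it.
It also fails if it takes over 210 s, if anything falls off the work surface, if the arm or the gripper's body presses on something with over 40 N, if the wrist force passes 120 N, or if a joint passes its speed limit or range.

## Robot

A 6-joint arm with a two-finger parallel gripper is mounted at the origin on the work surface. World frame = base frame: x ahead of the robot, y to its left, z up, the work surface at z = 0. Lengths are in m, angles in degrees, forces in N, time in s.
With the tool pointing down it reaches from about 0.3 to 0.75 m from the base axis. Payload 8.5 kg.
Tool frame: the origin (TCP) lies at the very end of the fingers, on their centre line; the grasp point (between the pads) lies robot.hold_point_z behind it (robot.hold_point_z is the distance from the TCP to the grasp point, in m); z points along the fingers, y is the direction in which the jaws open and shut (so a half turn about z gives the same grasp; the last joint's range is limited). The gripper opens to 88 mm and grips with 3 to 60 N. Pads are 18 mm wide; open, the fingers measure 123 mm over their backs; the gripper's body (75 mm by 187 mm) begins 45 mm behind the grasp point.
Start: joints at [50.861, 21.807, 74.336, -0, 83.858, -12.336], TCP at [0.248, 0.491, 0.239] pointing down, gripper open.
Joint ranges: [-178.18, 178.18], [-50.72, 133.34], [12.68, 142.11], [-81.47, 261.47], [9.98, 163.14], [-165.26, 165.26]. Speed limits (degrees/s): [136.94, 136.94, 180, 180, 180, 180].

## Interface

Orientations are given as a 3x3 rotation matrix whose columns are the frame's x, y, z axes.
In Python, from plant import robot, eyes gives the robot as it stands.
- The arm moves only by the tool step_arm, never from a script. Its argument "steps" is a list of rows, each an object with "dp": the shift along the tool's x, y, z in mm, a list of three; "rot": the turn, a rotation vector about the tool's x, y, z in rad, a list of three. In form: [{"dp": [dx, dy, dz], "rot": [wx, wy, wz]}, ...]. A call has 1 to 12 rows; each row is the pose to reach, as a shift and turn from the pose commanded when the call began, along the tool's axes at that moment; what a row does not reach only later rows make up. A row lasts 1/12 s, in which the tool goes at most 41.7 mm and 7.16 degrees, less where a joint would pass 70% of its speed; a pose out of reach is approached as far as the arm can. A call with a gripper value outside its range is refused whole. "claw" is the finger opening in mm, from 0 to 88.1, set as the call begins (left out, the last holds). The fingers move at their own pace and stop on an object; "squeeze" is the grip in N (left out, the last holds). Time passes only in rows, so rows that repeat a pose let the fingers close. It gives the time, the measured TCP pose, the force and the opening at its end, in the units of the state.
- robot.state(): the state, without advancing time (a new reading comes with each control period).
- eyes.grab_frame(name): name is "side" or "top"; returns a dict with "color" (420x560x3 uint8, red, green, blue), "fx", "fy", "cx", "cy" (pixels), "k1" (the pictures are not rectified: a ray, as slopes to the right and down, at radius r is drawn at 1 + k1 r^2 times it, then the intrinsics apply), "view" (4x4, takes a point from world to camera coordinates). Camera axes: x right, y down, z forward; pixel columns grow to the right and rows downward; lengths in m; the calibration is good to about 2 mm. A picture is of the moment at which its call begins. There is no depth.
- robot.close_job(): hands the job in, once; it reports no verdict.
The state is a dict: "time": time; "joint_positions": joint angles; "qd": joint speeds; "effort": joint torques, N m; "tcp_pos": TCP position; "tcp_rot": TCP orientation; "force": force on the tool from outside, world axes, zero at the start; "wrist_torque": the same for the moment, N m; "gripper_width": opening from 0.0 (shut) to 1.0 (fully open).
Only numpy, scipy, OpenCV 4.12 (cv2) and the standard library are available. Lean on these libraries where they do the work, as an engineer would, in place of code of your own. Each camera call takes 0.05 s, during which the arm holds its last target. There are 200 camera calls.

## Working session

There is one attempt and no reset: what is moved stays moved. The work goes in short steps, Python scripts to look and compute and a tool call to move; the robot and the scene stay as the last step left them, time stands still between calls to the robot, and variables do not carry over. Pictures are saved under pics/ and viewed, about 12 in all and at most 16, crops included, and the job is handed in when it is done.

Besides the shell and the picture viewer there is one more tool, called as name(argument=value, ...), one argument or row to a line, values as JSON. step_arm: Moves the arm, as the interface text tells. Its arguments: {"type":"object","properties":{"steps":{"type":"array"},"claw":{"type":"number"},"squeeze":{"type":"number"}},"required":["steps"]}

```bash
ls; mkdir -p pics; cat > h.py <<'E'
import numpy as np, cv2, pickle
from plant import robot, eyes
def grab(tag):
    o={}
    for n in ("side","top"):
        f=eyes.grab_frame(n); o[n]=f
        cv2.imwrite(f"pics/{tag}_{n}.png",f["color"][:,:,::-1])
    pickle.dump(o,open(f"pics/{tag}.pkl","wb")); return o
def load(tag): return pickle.load(open(f"pics/{tag}.pkl","rb"))
def ray(f,u,v):
    p=cv2.undistortPoints(np.array([[[u,v]]],float),np.array([[f["fx"],0,f["cx"]],[0,f["fy"],f["cy"]],[0,0,1]]),np.array([f["k1"],0,0,0,0.]))[0,0]
    V=np.array(f["view"]);R=V[:3,:3];t=V[:3,3]
    return -R.T@t, R.T@np.array([p[0],p[1],1])
def atz(f,u,v,z):
    o,d=ray(f,u,v); return o+d*(z-o[2])/d[2]
def proj(f,P):
    V=np.array(f["view"]);c=V[:3,:3]@np.array(P)+V[:3,3];a,b=c[0]/c[2],c[1]/c[2];s=1+f["k1"]*(a*a+b*b)
    return np.round([f["cx"]+f["fx"]*a*s,f["cy"]+f["fy"]*b*s],1)
E
python3 - <<'E'
from h import *
o=grab("a")
for n in o:
    f=o[n];print(n,f["fx"],f["cx"],f["cy"],f["k1"],np.round(f["view"],3).tolist())
s=robot.state();print(s, robot.hold_point_z)
a=np.hstack([o["top"]["color"]]);
E
```

```text
pics
side 397.33166774261025 273.75672279000406 216.7837506300805 -0.08554224102714761 [[0.986, -0.167, -0.008, -0.608], [-0.132, -0.75, -0.648, 0.149], [0.102, 0.64, -0.761, 1.206], [0.0, 0.0, 0.0, 1.0]]
top 504.3811631427567 277.35336322535244 211.5339154719902 0.06283268697339064 [[0.006, -1.0, -0.016, -0.004], [-0.992, -0.004, -0.125, 0.628], [0.125, 0.016, -0.992, 1.407], [0.0, 0.0, 0.0, 1.0]]
{'time': 0.1, 'joint_positions': array([ 5.08610201e+01,  2.18364579e+01,  7.43786404e+01, -3.39849848e-04,
        8.38577485e+01, -1.23370266e+01]), 'qd': array([-0.04924302, -0.11852969, -0.18695917, -0.00401678,  0.04731962,
       -0.00879834]), 'effort': array([ 3.99851575e-03, -4.38651645e+01, -2.24909145e+01,  7.14486348e-02,
        3.41916201e-02, -9.66820130e-05]), 'tcp_pos': array([0.24785293, 0.49070933, 0.23821623]), 'tcp_rot': array([[-8.92570628e-01,  4.50906905e-01, -7.97949456e-04],
       [ 4.50907532e-01,  8.92570119e-01, -9.89856067e-04],
       [ 2.65892905e-04, -1.24331787e-03, -9.99999192e-01]]), 'force': array([0.85000064, 0.17137829, 0.12612909]), 'wrist_torque': array([ 0.00036805, -0.00071288, -0.00043719]), 'gripper_width': 0.9993470245319034} 0.0187
```

View pics/a_top.png

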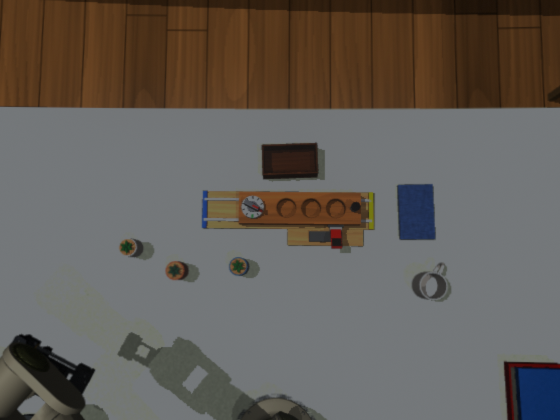

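View pics/a_side.png

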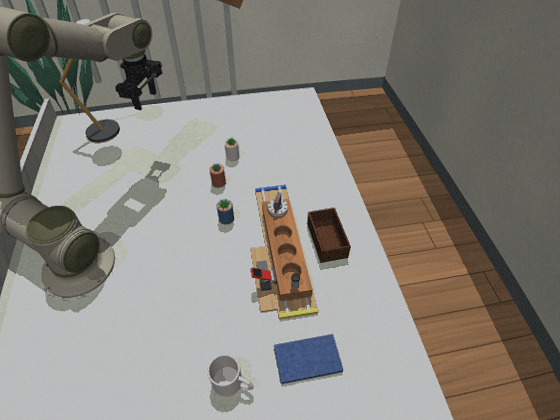

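```bash
cat >> h.py <<'E'
def crop(f,name,x0,x1,y0,y1,s):
    im=cv2.resize(f["color"][y0:y1,x0:x1,::-1],None,fx=s,fy=s,interpolation=cv2.INTER_CUBIC)
    for u in range((x0//10+1)*10,x1,10): cv2.line(im,(int((u-x0)*s),0),(int((u-x0)*s),12 if u%50==0 else 5),(0,255,255),1)
    for v in range((y0//10+1)*10,y1,10): cv2.line(im,(0,int((v-y0)*s)),(12 if v%50==0 else 5,int((v-y0)*s)),(0,255,255),1)
    cv2.imwrite(f"pics/{name}.png",im)
E
python3 - <<'E'
from h import *
o=load("a")
crop(o["top"],"a1",195,385,180,255,4.2)
crop(o["top"],"a2",110,260,225,290,5)
E
```

```text
(no output)
```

View pics/a1.png

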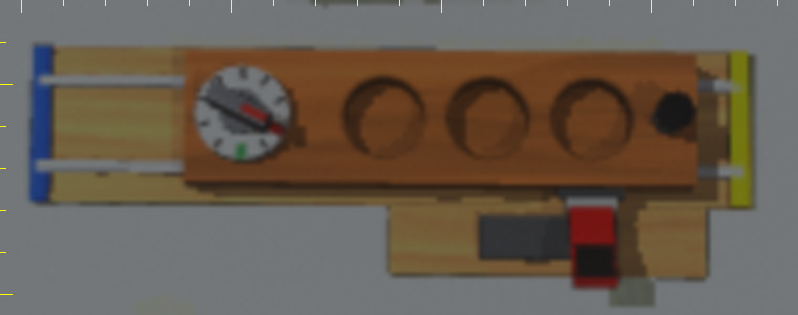

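View pics/a2.png

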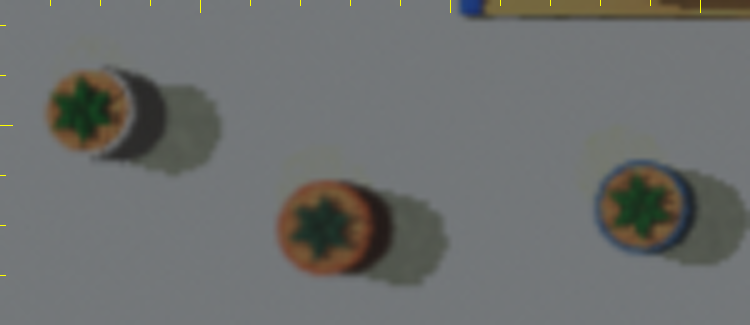

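```bash
python3 - <<'E'
from h import *
f=load("a")["top"]
def p(n,u,v,z): print(n,np.round(atz(f,u,v,z)*1000,1))
for n,u,v,z in [("bl_t",202.6,190.5,.008),("bl_b",202.1,228.1,.008),("ye_t",374,192.4,.008),("ye_b",374.5,229.5,.008),
 ("b2",286.4,207.9,.06),("b1",311,208.1,.06),("b0",335.7,208.3,.06),("dialface",252.6,206.9,.076),("handle",355.2,206.9,.106),("pad",336.7,242.1,.079),
 ("caddyL_t",239.3,192.3,.06),("caddyL_b",239,223.6,.06),("caddyR_t",361,193,.06),("caddyR_b",360.5,224.2,.06),
 ("zero",252.4,215.8,.076),("ptr",261.4,211.4,.08),("ptr_tail",242.5,203,.1),
 ("white",128.1,247.2,.07),("terra",175.2,270.6,.07),("blue",238.8,266.4,.07)]: p(n,u,v,z)
E
```

```text
bl_t [693.9 220.5   8. ]
bl_b [582.6 219.2   8. ]
ye_t [ 690.  -283.2    8. ]
ye_b [ 580.9 -282.7    8. ]
b2 [636.2 -26.8  60. ]
b1 [635.9 -96.3  60. ]
b0 [ 635.6 -165.9   60. ]
dialface [636.5  67.9  76. ]
handle [ 633.5 -214.3  106. ]
pad [ 539.  -165.9   79. ]
caddyL_t [680.4 107.3  60. ]
caddyL_b [591.  106.8  60. ]
caddyR_t [ 679.5 -237.5   60. ]
caddyR_b [ 590.9 -234.8   60. ]
zero [611.4  68.2  76. ]
ptr [623.4  42.9  80. ]
ptr_tail [644.   94.3 100. ]
white [522.8 412.9  70. ]
terra [458.6 280.2  70. ]
blue [470.8 104.5  70. ]
```

step_arm(
  steps=[
    {"dp":[-331,-228,0],"rot":[0,0,1.103]},
    {"dp":[-331,-228,0],"rot":[0,0,1.103]},
    {"dp":[-331,-228,0],"rot":[0,0,1.103]},
    {"dp":[-331,-228,0],"rot":[0,0,1.103]},
    {"dp":[-331,-228,0],"rot":[0,0,1.103]},
    {"dp":[-331,-228,0],"rot":[0,0,1.103]},
    {"dp":[-331,-228,0],"rot":[0,0,1.103]},
    {"dp":[-331,-228,0],"rot":[0,0,1.103]},
    {"dp":[-331,-228,0],"rot":[0,0,1.103]},
    {"dp":[-331,-228,0],"rot":[0,0,1.103]},
    {"dp":[-331,-228,0],"rot":[0,0,1.103]},
    {"dp":[-331,-228,0],"rot":[0,0,1.103]},
  ],
  claw=60,
)

```text
time: 1.1
tcp_pos: [0.4409, 0.1372, 0.2384]
tcp_rot: [[0.003, 1.0, -0.001], [1.0, -0.003, 0.0], [0.0, -0.001, -1.0]]
force: [0.4, 0.6, 0.5]
gripper_width: 0.682
```

step_arm(
  steps=[
    {"dp":[-351,194,0],"rot":[0,0,0]},
    {"dp":[-351,194,0],"rot":[0,0,0]},
    {"dp":[-351,194,0],"rot":[0,0,0]},
    {"dp":[-351,194,0],"rot":[0,0,0]},
    {"dp":[-351,194,0],"rot":[0,0,0]},
    {"dp":[-351,194,0],"rot":[0,0,0]},
    {"dp":[-351,194,0],"rot":[0,0,0]},
    {"dp":[-351,194,0],"rot":[0,0,0]},
    {"dp":[-351,194,0],"rot":[0,0,0]},
    {"dp":[-351,194,0],"rot":[0,0,0]},
    {"dp":[-351,194,100],"rot":[0,0,0]},
    {"dp":[-351,194,100],"rot":[0,0,0]},
  ],
)

```text
time: 2.1
tcp_pos: [0.6362, -0.2131, 0.1556]
tcp_rot: [[-0.0, 1.0, 0.005], [1.0, 0.0, -0.002], [-0.002, 0.005, -1.0]]
force: [-0.7, -0.1, -1.7]
gripper_width: 0.681
```

step_arm(
  steps=[
    {"dp":[0,0,80],"rot":[0,0,0]},
    {"dp":[0,0,80],"rot":[0,0,0]},
    {"dp":[0,0,80],"rot":[0,0,0]},
    {"dp":[0,0,80],"rot":[0,0,0]},
    {"dp":[0,0,80],"rot":[0,0,0]},
  ],
)

```text
time: 2.52
tcp_pos: [0.6359, -0.2125, 0.0781]
tcp_rot: [[-0.001, 1.0, 0.003], [1.0, 0.001, -0.002], [-0.002, 0.003, -1.0]]
force: [0.2, -0.3, 0.4]
gripper_width: 0.685
```

step_arm(
  steps=[
    {"dp":[0,0,0],"rot":[0,0,0]},
    {"dp":[0,0,0],"rot":[0,0,0]},
    {"dp":[0,0,0],"rot":[0,0,0]},
    {"dp":[0,0,0],"rot":[0,0,0]},
    {"dp":[0,0,0],"rot":[0,0,0]},
    {"dp":[0,0,0],"rot":[0,0,0]},
    {"dp":[0,0,0],"rot":[0,0,0]},
  ],
  claw=0,
  squeeze=25,
)

```text
time: 3.1
tcp_pos: [0.6386, -0.213, 0.0761]
tcp_rot: [[-0.0, 1.0, 0.011], [1.0, 0.0, -0.002], [-0.002, 0.011, -1.0]]
force: [20.9, 0.4, -6.7]
gripper_width: 0.246
```

step_arm(
  steps=[
    {"dp":[10,2,0],"rot":[0,0,0]},
    {"dp":[22,2,0],"rot":[0,0,0]},
    {"dp":[34,2,0],"rot":[0,0,0]},
    {"dp":[46,2,0],"rot":[0,0,0]},
    {"dp":[58,2,0],"rot":[0,0,0]},
    {"dp":[68,2,0],"rot":[0,0,0]},
    {"dp":[76,2,0],"rot":[0,0,0]},
    {"dp":[80,2,0],"rot":[0,0,0]},
    {"dp":[83,2,0],"rot":[0,0,0]},
    {"dp":[85,2,0],"rot":[0,0,0]},
    {"dp":[85,2,0],"rot":[0,0,0]},
  ],
)

```text
time: 4.02
tcp_pos: [0.6391, -0.1316, 0.0762]
tcp_rot: [[0.001, 1.0, 0.007], [1.0, -0.001, -0.007], [-0.007, 0.007, -1.0]]
force: [10.4, -15.7, -6.3]
gripper_width: 0.245
```

step_arm(
  steps=[
    {"dp":[2,1,0],"rot":[0,0,0]},
    {"dp":[4,1,0],"rot":[0,0,0]},
    {"dp":[4,1,0],"rot":[0,0,0]},
    {"dp":[4,1,0],"rot":[0,0,0]},
  ],
)

```text
time: 4.35
tcp_pos: [0.6391, -0.131, 0.0762]
tcp_rot: [[0.003, 1.0, 0.005], [1.0, -0.003, -0.012], [-0.012, 0.005, -1.0]]
force: [3.7, -30.0, -5.6]
gripper_width: 0.241
```

step_arm(
  steps=[
    {"dp":[-4,0,0],"rot":[0,0,0]},
    {"dp":[-4,0,0],"rot":[0,0,0]},
    {"dp":[-4,0,0],"rot":[0,0,0]},
    {"dp":[-4,0,0],"rot":[0,0,0]},
    {"dp":[-4,0,0],"rot":[0,0,0]},
    {"dp":[-4,0,-30],"rot":[0,0,0]},
    {"dp":[-4,0,-70],"rot":[0,0,0]},
    {"dp":[-4,0,-70],"rot":[0,0,0]},
  ],
  claw=60,
)

```text
time: 5.02
tcp_pos: [0.6401, -0.1282, 0.1529]
tcp_rot: [[-0.001, 1.0, 0.011], [1.0, 0.001, -0.004], [-0.004, 0.011, -1.0]]
force: [-0.2, -0.1, 1.3]
gripper_width: 0.687
```

```bash
python3 - <<'E'
from h import *
o=grab("b")
for n in ("side","top"): print(n,[proj(o[n],p) for p in [(.538,-.084,.079),(.636,-.131,.106)]], )
u,v=map(int,proj(o["side"],(.56,-.06,.07)))
crop(o["side"],"b1",u-50,u+60,v-40,v+40,7)
E
```

```text
side [array([251.7, 248.1]), array([288.3, 251. ])]
top [array([307. , 242.3]), array([324.6, 205.9])]
```

View pics/b1.png

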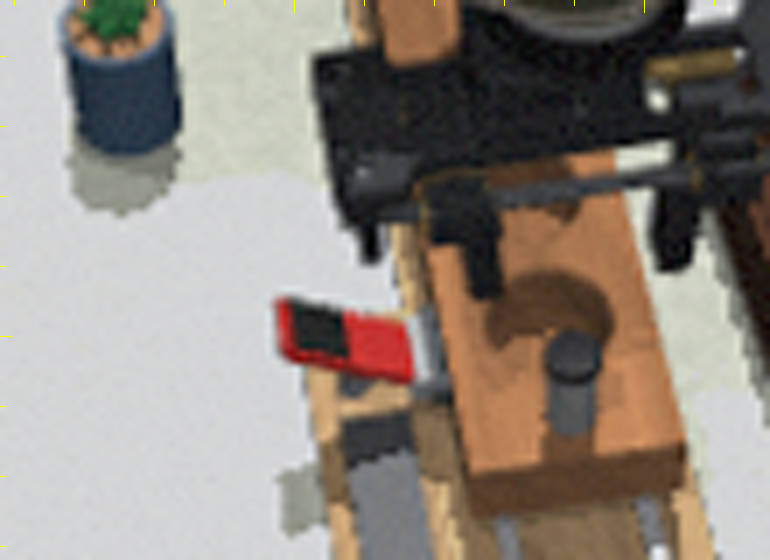

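step_arm(
  steps=[
    {"dp":[44,-107,-10],"rot":[0,0,-1.571]},
    {"dp":[44,-107,-10],"rot":[0,0,-1.571]},
    {"dp":[44,-107,-10],"rot":[0,0,-1.571]},
    {"dp":[44,-107,-10],"rot":[0,0,-1.571]},
    {"dp":[44,-107,-10],"rot":[0,0,-1.571]},
    {"dp":[44,-107,-10],"rot":[0,0,-1.571]},
    {"dp":[44,-107,-10],"rot":[0,0,-1.571]},
    {"dp":[44,-107,-10],"rot":[0,0,-1.571]},
    {"dp":[44,-107,-10],"rot":[0,0,-1.571]},
    {"dp":[44,-107,-10],"rot":[0,0,-1.571]},
    {"dp":[44,-107,-10],"rot":[0,0,-1.571]},
    {"dp":[44,-107,-10],"rot":[0,0,-1.571]},
  ],
  claw=0,
)

```text
time: 6.12
tcp_pos: [0.5299, -0.0834, 0.154]
tcp_rot: [[-0.998, 0.064, -0.003], [0.064, 0.998, 0.001], [0.003, 0.001, -1.0]]
force: [-0.5, -0.7, -0.1]
gripper_width: 0.01
```

step_arm(
  steps=[
    {"dp":[0,0,20],"rot":[0,0,0]},
    {"dp":[0,0,55],"rot":[0,0,0]},
    {"dp":[0,0,75],"rot":[0,0,0]},
    {"dp":[0,0,85],"rot":[0,0,0]},
    {"dp":[0,0,95],"rot":[0,0,0]},
    {"dp":[0,0,103],"rot":[0,0,0]},
    {"dp":[0,0,110],"rot":[0,0,0]},
    {"dp":[0,0,115],"rot":[0,0,0]},
    {"dp":[0,0,115],"rot":[0,0,0]},
  ],
)

```text
time: 6.87
tcp_pos: [0.5309, -0.0844, 0.044]
tcp_rot: [[-0.998, 0.07, 0.002], [0.07, 0.998, -0.002], [-0.003, -0.002, -1.0]]
force: [-16.0, 1.1, 39.1]
gripper_width: 0.0
```

step_arm(
  steps=[
    {"dp":[0,0,-30],"rot":[0,0,0]},
    {"dp":[0,0,-70],"rot":[0,0,0]},
    {"dp":[0,0,-110],"rot":[0,0,0]},
    {"dp":[100,0,-170],"rot":[0,0,1.501]},
    {"dp":[100,0,-170],"rot":[0,0,1.501]},
    {"dp":[100,0,-170],"rot":[0,0,1.501]},
    {"dp":[100,0,-170],"rot":[0,0,1.501]},
    {"dp":[100,0,-170],"rot":[0,0,1.501]},
    {"dp":[100,0,-170],"rot":[0,0,1.501]},
    {"dp":[100,0,-170],"rot":[0,0,1.501]},
    {"dp":[100,0,-170],"rot":[0,0,1.501]},
    {"dp":[100,0,-170],"rot":[0,0,1.501]},
  ],
  claw=85,
)

```text
time: 7.87
tcp_pos: [0.4314, -0.0769, 0.2108]
tcp_rot: [[-0.361, 0.933, 0.002], [0.933, 0.361, -0.001], [-0.001, 0.002, -1.0]]
force: [-0.1, 0.3, -0.1]
gripper_width: 0.887
```

```bash
python3 - <<'E'
from h import *
o=grab("c"); s=robot.state(); print(s["tcp_pos"],np.round(s["tcp_rot"],3).tolist(),s["joint_positions"].round(1))
crop(o["top"],"c1",110,370,180,300,3)
E
```

```text
[ 0.43130309 -0.07690853  0.21071228] [[-0.365, 0.931, 0.002], [0.931, 0.365, -0.001], [-0.001, 0.001, -1.0]] [-25.7  12.   93.7   0.   74.1 -47.1]
```

View pics/c1.png

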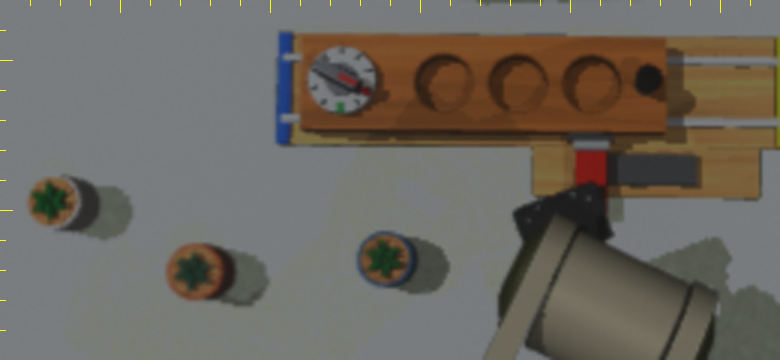

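step_arm(
  steps=[
    {"dp":[154,103,50],"rot":[0,0,0.374]},
    {"dp":[154,103,50],"rot":[0,0,0.374]},
    {"dp":[154,103,50],"rot":[0,0,0.374]},
    {"dp":[154,103,50],"rot":[0,0,0.374]},
    {"dp":[154,103,50],"rot":[0,0,0.374]},
    {"dp":[154,103,50],"rot":[0,0,0.374]},
    {"dp":[154,103,80],"rot":[0,0,0.374]},
    {"dp":[154,103,110],"rot":[0,0,0.374]},
    {"dp":[154,103,140],"rot":[0,0,0.374]},
    {"dp":[154,103,165],"rot":[0,0,0.374]},
    {"dp":[154,103,175],"rot":[0,0,0.374]},
    {"dp":[154,103,175],"rot":[0,0,0.374]},
  ],
  claw=85,
)

```text
time: 8.97
tcp_pos: [0.4696, 0.1039, 0.0335]
tcp_rot: [[-0.005, 1.0, -0.004], [1.0, 0.005, 0.0], [0.0, -0.004, -1.0]]
force: [-0.6, -0.1, -0.4]
gripper_width: 0.968
```

step_arm(
  steps=[
    {"dp":[0,0,0],"rot":[0,0,0]},
    {"dp":[0,0,0],"rot":[0,0,0]},
    {"dp":[0,0,0],"rot":[0,0,0]},
    {"dp":[0,0,0],"rot":[0,0,0]},
    {"dp":[0,0,0],"rot":[0,0,0]},
    {"dp":[0,0,0],"rot":[0,0,0]},
    {"dp":[0,0,0],"rot":[0,0,0]},
    {"dp":[0,0,0],"rot":[0,0,0]},
  ],
  claw=40,
  squeeze=20,
)

```text
time: 9.63
tcp_pos: [0.4711, 0.1042, 0.0362]
tcp_rot: [[-0.001, 1.0, 0.002], [1.0, 0.001, -0.0], [-0.0, 0.002, -1.0]]
force: [0.5, 0.0, 6.2]
gripper_width: 0.582
```

step_arm(
  steps=[
    {"dp":[0,0,-40],"rot":[0,0,0]},
    {"dp":[0,0,-80],"rot":[0,0,0]},
    {"dp":[0,0,-120],"rot":[0,0,0]},
    {"dp":[-20,20,-145],"rot":[0,0,0]},
    {"dp":[-45,40,-145],"rot":[0,0,0]},
    {"dp":[-70,62,-145],"rot":[0,0,0]},
    {"dp":[-97,85,-145],"rot":[0,0,0]},
    {"dp":[-124,109,-145],"rot":[0,0,0]},
    {"dp":[-151,132,-145],"rot":[0,0,0]},
    {"dp":[-173,152,-145],"rot":[0,0,0]},
    {"dp":[-184,161,-145],"rot":[0,0,0]},
    {"dp":[-188,165,-145],"rot":[0,0,0]},
  ],
)

```text
time: 10.63
tcp_pos: [0.636, -0.0856, 0.179]
tcp_rot: [[0.001, 1.0, -0.002], [1.0, -0.001, 0.0], [0.0, -0.002, -1.0]]
force: [-0.1, 0.2, -3.4]
gripper_width: 0.583
```

step_arm(
  steps=[
    {"dp":[0,0,20],"rot":[0,0,0]},
    {"dp":[0,0,50],"rot":[0,0,0]},
    {"dp":[0,0,70],"rot":[0,0,0]},
    {"dp":[0,0,75],"rot":[0,0,0]},
    {"dp":[0,0,75],"rot":[0,0,0]},
  ],
)

```text
time: 11.05
tcp_pos: [0.6344, -0.0827, 0.1041]
tcp_rot: [[-0.002, 1.0, -0.004], [1.0, 0.002, 0.001], [0.001, -0.004, -1.0]]
force: [0.4, -0.1, -2.3]
gripper_width: 0.577
```

```bash
python3 - <<'E'
from h import *
o=grab("d")
im=[]
for n,P in (("side",(.636,-.08,.09)),("top",(.636,-.06,.08))):
    u,v=map(int,proj(o[n],P)); print(n,u,v)
    crop(o[n],"d_"+n,u-38,u+38,v-36,v+36,5); im.append(cv2.imread(f"pics/d_{n}.png"))
cv2.imwrite("pics/d2.png",np.hstack(im))
E
```

```text
side 284 240
top 298 207
```

View pics/d2.png

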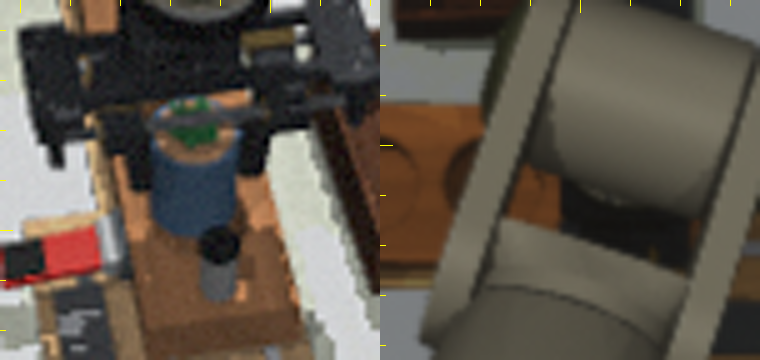

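step_arm(
  steps=[
    {"dp":[0,3,3],"rot":[0,0,0]},
    {"dp":[0,3,6],"rot":[0,0,0]},
    {"dp":[0,3,9],"rot":[0,0,0]},
    {"dp":[0,3,12],"rot":[0,0,0]},
    {"dp":[0,3,15],"rot":[0,0,0]},
    {"dp":[0,3,18],"rot":[0,0,0]},
  ],
)

```text
time: 11.65
tcp_pos: [0.6398, -0.086, 0.0904]
tcp_rot: [[-0.001, 1.0, 0.005], [1.0, 0.001, -0.005], [-0.005, 0.005, -1.0]]
force: [-4.9, -11.1, 20.3]
gripper_width: 0.583
```

```bash
python3 - <<'E'
from h import *
o=load("d")["side"]
for P in [(.528,-.084,.045),(.531,-.084,.045),(.538,-.084,.079)]: print(proj(o,P))
E
```

```text
[248.9 255.3]
[249.9 255.2]
[251.7 248.1]
```

step_arm(
  steps=[
    {"dp":[-1,-1,-1],"rot":[0,0,0]},
    {"dp":[-2,-1,-1],"rot":[0,0,0]},
    {"dp":[-2,-1,2],"rot":[0,0,0]},
    {"dp":[-2,-1,4],"rot":[0,0,0]},
  ],
)

```text
time: 11.98
tcp_pos: [0.6387, -0.0868, 0.0843]
tcp_rot: [[-0.001, 1.0, 0.004], [1.0, 0.001, -0.002], [-0.002, 0.004, -1.0]]
force: [5.1, -6.2, 1.7]
gripper_width: 0.579
```

step_arm(
  steps=[
    {"dp":[-1,0,4],"rot":[0,0,0]},
    {"dp":[-1,0,8],"rot":[0,0,0]},
    {"dp":[-1,0,12],"rot":[0,0,0]},
    {"dp":[-1,0,15],"rot":[0,0,0]},
    {"dp":[-1,0,18],"rot":[0,0,0]},
    {"dp":[-1,0,18],"rot":[0,0,0]},
  ],
)

```text
time: 12.48
tcp_pos: [0.6385, -0.0868, 0.0658]
tcp_rot: [[-0.001, 1.0, 0.003], [1.0, 0.001, -0.001], [-0.001, 0.003, -1.0]]
force: [4.9, -1.7, 1.3]
gripper_width: 0.579
```

step_arm(
  steps=[
    {"dp":[0,0,2],"rot":[0,0,0]},
    {"dp":[0,0,2],"rot":[0,0,0]},
    {"dp":[0,0,0],"rot":[0,0,0]},
  ],
)

```text
time: 12.73
tcp_pos: [0.6382, -0.0866, 0.0658]
tcp_rot: [[-0.001, 1.0, 0.002], [1.0, 0.001, -0.0], [-0.0, 0.002, -1.0]]
force: [5.6, -1.6, -4.8]
gripper_width: 0.58
```

step_arm(
  steps=[
    {"dp":[0,0,0],"rot":[0,0,0]},
    {"dp":[0,0,0],"rot":[0,0,0]},
    {"dp":[0,0,0],"rot":[0,0,0]},
    {"dp":[0,0,0],"rot":[0,0,0]},
    {"dp":[0,0,-10],"rot":[0,0,0]},
    {"dp":[0,0,-40],"rot":[0,0,0]},
    {"dp":[0,0,-80],"rot":[0,0,0]},
    {"dp":[0,0,-120],"rot":[0,0,0]},
    {"dp":[35,-20,-130],"rot":[0,0,0]},
    {"dp":[70,-40,-130],"rot":[0,0,0]},
    {"dp":[105,-60,-130],"rot":[0,0,0]},
    {"dp":[140,-80,-130],"rot":[0,0,0]},
  ],
  claw=85,
)

```text
time: 13.73
tcp_pos: [0.5561, 0.0546, 0.1964]
tcp_rot: [[-0.0, 1.0, 0.001], [1.0, 0.0, 0.0], [0.0, 0.001, -1.0]]
force: [0.6, 0.7, -0.1]
gripper_width: 0.963
```

```bash
cat >> h.py <<'E'
def leaves(f,z=.088):
    c=f["color"].astype(int); m=((c[...,1]>c[...,0]+15)&(c[...,1]>c[...,2]+15)).astype(np.uint8)
    n,_,st,ce=cv2.connectedComponentsWithStats(m)
    for i in range(1,n):
        if st[i,4]>25: print(st[i,4],ce[i].round(1),(atz(f,*ce[i],z)*1000).round(1))
E
python3 - <<'E'
from h import *
leaves(load("a")["top"]); print("now"); o=grab("e"); leaves(o["top"]); s=robot.state(); print(s["tcp_pos"],s["gripper_width"])
crop(o["side"],"e1",190,330,120,270,4)
E
```

```text
64 [126.  246.5] [523.7 413.1  88. ]
63 [237.5 266. ] [471.5 106.5  88. ]
now
65 [307.3 205.5] [639.5 -84.6  88. ]
65 [126.1 246.5] [523.6 412.9  88. ]
[0.55457316 0.05753265 0.19672741] 0.9649538912891413
```

View pics/e1.png

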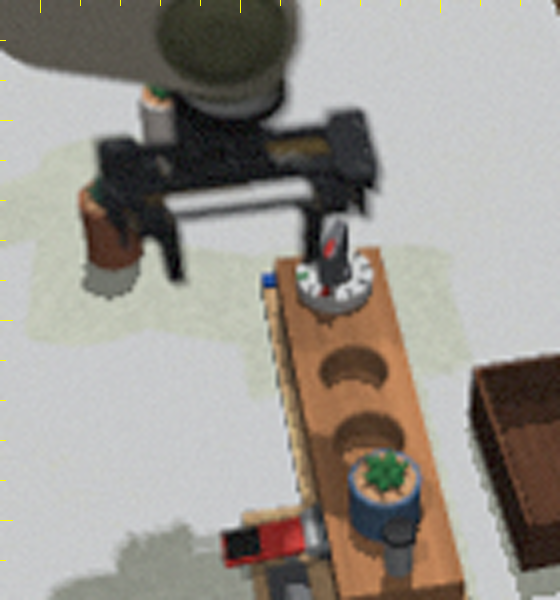

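```bash
sed -i 's/+15/+6/g' h.py; python3 - <<'E'
from h import *
leaves(load("a")["top"]); print("now"); leaves(load("e")["top"])
E
```

```text
79 [126.  246.5] [523.6 413.1  88. ]
73 [237.5 265.8] [472.2 106.4  88. ]
56 [173.6 270.1] [459.9 280.7  88. ]
now
80 [307.4 205.6] [639.2 -85.   88. ]
78 [126.  246.6] [523.5 413.2  88. ]
56 [173.6 270. ] [460.1 280.8  88. ]
```

step_arm(
  steps=[
    {"dp":[37,-16,0],"rot":[0,0,0]},
    {"dp":[74,-32,10],"rot":[0,0,0]},
    {"dp":[111,-48,20],"rot":[0,0,0]},
    {"dp":[148,-64,40],"rot":[0,0,0]},
    {"dp":[185,-80,60],"rot":[0,0,0]},
    {"dp":[210,-91,70],"rot":[0,0,0]},
    {"dp":[222,-96,80],"rot":[0,0,0]},
    {"dp":[222,-96,90],"rot":[0,0,0]},
    {"dp":[222,-96,120],"rot":[0,0,0]},
    {"dp":[222,-96,145],"rot":[0,0,0]},
    {"dp":[222,-96,161],"rot":[0,0,0]},
    {"dp":[222,-96,161],"rot":[0,0,0]},
  ],
)

```text
time: 14.83
tcp_pos: [0.461, 0.2733, 0.0318]
tcp_rot: [[0.001, 1.0, -0.005], [1.0, -0.001, -0.002], [-0.002, -0.005, -1.0]]
force: [-0.7, -0.0, -0.3]
gripper_width: 0.969
```

step_arm(
  steps=[
    {"dp":[0,0,0],"rot":[0,0,0]},
    {"dp":[0,0,0],"rot":[0,0,0]},
    {"dp":[0,0,0],"rot":[0,0,0]},
    {"dp":[0,0,0],"rot":[0,0,0]},
    {"dp":[0,0,0],"rot":[0,0,0]},
    {"dp":[0,0,0],"rot":[0,0,0]},
    {"dp":[0,0,0],"rot":[0,0,0]},
  ],
  claw=40,
)

```text
time: 15.42
tcp_pos: [0.4614, 0.2753, 0.0351]
tcp_rot: [[-0.001, 1.0, 0.001], [1.0, 0.001, 0.0], [0.0, 0.001, -1.0]]
force: [-0.5, -1.8, 6.1]
gripper_width: 0.583
```

step_arm(
  steps=[
    {"dp":[0,0,-40],"rot":[0,0,0]},
    {"dp":[0,0,-80],"rot":[0,0,0]},
    {"dp":[-15,9,-120],"rot":[0,0,0]},
    {"dp":[-45,27,-145],"rot":[0,0,0]},
    {"dp":[-80,48,-145],"rot":[0,0,0]},
    {"dp":[-115,69,-145],"rot":[0,0,0]},
    {"dp":[-150,90,-145],"rot":[0,0,0]},
    {"dp":[-185,111,-145],"rot":[0,0,0]},
    {"dp":[-220,132,-145],"rot":[0,0,0]},
    {"dp":[-255,152,-145],"rot":[0,0,0]},
    {"dp":[-285,170,-145],"rot":[0,0,0]},
    {"dp":[-297,177,-145],"rot":[0,0,0]},
  ],
)

```text
time: 16.42
tcp_pos: [0.6398, -0.0257, 0.1785]
tcp_rot: [[0.002, 1.0, -0.0], [1.0, -0.002, -0.001], [-0.001, -0.0, -1.0]]
force: [0.7, -0.4, -2.2]
gripper_width: 0.574
```

step_arm(
  steps=[
    {"dp":[0,0,20],"rot":[0,0,0]},
    {"dp":[0,0,50],"rot":[0,0,0]},
    {"dp":[0,0,70],"rot":[0,0,0]},
    {"dp":[0,0,75],"rot":[0,0,0]},
    {"dp":[0,0,75],"rot":[0,0,0]},
    {"dp":[0,0,75],"rot":[0,0,0]},
  ],
)

```text
time: 16.92
tcp_pos: [0.6388, -0.0213, 0.1054]
tcp_rot: [[-0.002, 1.0, 0.001], [1.0, 0.002, -0.0], [-0.0, 0.001, -1.0]]
force: [0.6, -0.8, -1.4]
gripper_width: 0.58
```

step_arm(
  steps=[
    {"dp":[0,0,5],"rot":[0,0,0]},
    {"dp":[0,0,9],"rot":[0,0,0]},
    {"dp":[0,0,12],"rot":[0,0,0]},
    {"dp":[0,0,15],"rot":[0,0,0]},
    {"dp":[0,0,18],"rot":[0,0,0]},
  ],
)

```text
time: 17.33
tcp_pos: [0.6385, -0.0216, 0.0863]
tcp_rot: [[-0.001, 1.0, 0.0], [1.0, 0.001, -0.0], [-0.0, 0.0, -1.0]]
force: [-0.4, 0.4, -1.1]
gripper_width: 0.579
```

Base is 9 mm in, no force. Continue.

step_arm(
  steps=[
    {"dp":[0,0,5],"rot":[0,0,0]},
    {"dp":[0,0,10],"rot":[0,0,0]},
    {"dp":[0,0,15],"rot":[0,0,0]},
    {"dp":[0,0,19],"rot":[0,0,0]},
    {"dp":[0,0,22],"rot":[0,0,0]},
    {"dp":[0,0,22],"rot":[0,0,0]},
  ],
)

```text
time: 17.83
tcp_pos: [0.6385, -0.0216, 0.0651]
tcp_rot: [[-0.001, 1.0, 0.0], [1.0, 0.001, -0.0], [-0.0, 0.0, -1.0]]
force: [-2.1, 0.2, 4.6]
gripper_width: 0.577
```

step_arm(
  steps=[
    {"dp":[0,0,0],"rot":[0,0,0]},
    {"dp":[0,0,0],"rot":[0,0,0]},
    {"dp":[0,0,0],"rot":[0,0,0]},
    {"dp":[0,0,0],"rot":[0,0,0]},
    {"dp":[0,0,-10],"rot":[0,0,0]},
    {"dp":[0,0,-40],"rot":[0,0,0]},
    {"dp":[0,0,-80],"rot":[0,0,0]},
    {"dp":[0,0,-120],"rot":[0,0,0]},
    {"dp":[35,-15,-130],"rot":[0,0,0]},
    {"dp":[70,-30,-130],"rot":[0,0,0]},
    {"dp":[105,-45,-130],"rot":[0,0,0]},
    {"dp":[140,-60,-130],"rot":[0,0,0]},
  ],
  claw=85,
)

```text
time: 18.83
tcp_pos: [0.5775, 0.1196, 0.1955]
tcp_rot: [[-0.0, 1.0, 0.001], [1.0, 0.0, 0.0], [0.0, 0.001, -1.0]]
force: [0.3, 0.2, -0.6]
gripper_width: 0.961
```

step_arm(
  steps=[
    {"dp":[35,-7,0],"rot":[0,0,0]},
    {"dp":[70,-14,0],"rot":[0,0,0]},
    {"dp":[105,-21,0],"rot":[0,0,0]},
    {"dp":[140,-28,0],"rot":[0,0,0]},
    {"dp":[165,-33,0],"rot":[0,0,0]},
    {"dp":[180,-36,0],"rot":[0,0,0]},
    {"dp":[180,-36,0],"rot":[0,0,0]},
  ],
)

```text
time: 19.42
tcp_pos: [0.5411, 0.3011, 0.195]
tcp_rot: [[-0.005, 1.0, 0.0], [1.0, 0.005, 0.001], [0.001, 0.0, -1.0]]
force: [-0.1, -1.0, 0.2]
gripper_width: 0.963
```

```bash
python3 - <<'E'
from h import *
o=grab("f"); leaves(o["top"]); s=robot.state(); print(s["tcp_pos"],s["gripper_width"])
crop(o["side"],"f1",190,330,120,270,4)
E
```

```text
59 [281.9 205.2] [639.9 -14.2  88. ]
80 [307.4 205.6] [639.2 -85.   88. ]
[0.54205895 0.29832636 0.19487141] 0.9659617935255396
```

View pics/f1.png

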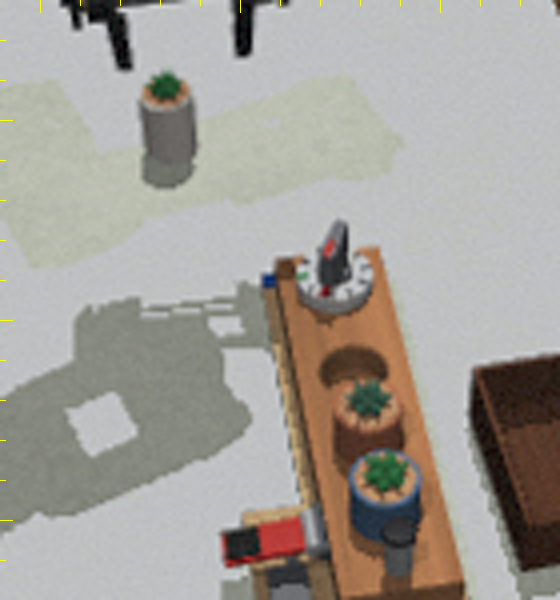

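```bash
python3 - <<'E'
from h import *
leaves(load("a")["side"]); print("now"); leaves(load("f")["side"])
E
```

```text
103 [30.4  7.4] [-609.  1999.6   88. ]
214 [62.1 11.2] [-375.2 1856.3   88. ]
953 [22.9 85. ] [-384.3  998.8   88. ]
853 [46.5 74.4] [-289.4 1069.8   88. ]
62 [63.3 61.4] [-231.1 1181.1   88. ]
195 [72.8 75. ] [-156.8 1030.4   88. ]
406 [85.4 77.5] [-91.8 991.5  88. ]
31 [ 65.8 104.1] [-143.1  784.5   88. ]
40 [230.8 140.4] [525.6 404.6  88. ]
35 [216.  167.1] [461.5 269.9  88. ]
56 [223.6 203. ] [473.1  98.1  88. ]
now
1659 [38.3 51.9] [-391.2 1327.1   88. ]
282 [59.8 25.5] [-343.2 1637.    88. ]
1182 [19.8 82.2] [-407.2 1029.4   88. ]
46 [90.3 84.5] [-59.  922.3  88. ]
41 [231.  140.3] [526.1 405.3  88. ]
52 [281.7 219.2] [641.6   0.7  88. ]
75 [285.8 237.3] [641.1 -69.2  88. ]
```

step_arm(
  steps=[
    {"dp":[37,-6,0],"rot":[0,0,0]},
    {"dp":[74,-12,20],"rot":[0,0,0]},
    {"dp":[100,-16,40],"rot":[0,0,0]},
    {"dp":[113,-18,60],"rot":[0,0,0]},
    {"dp":[113,-18,90],"rot":[0,0,0]},
    {"dp":[113,-18,120],"rot":[0,0,0]},
    {"dp":[113,-18,145],"rot":[0,0,0]},
    {"dp":[113,-18,159],"rot":[0,0,0]},
    {"dp":[113,-18,159],"rot":[0,0,0]},
    {"dp":[113,-18,159],"rot":[0,0,0]},
  ],
)

```text
time: 20.35
tcp_pos: [0.5247, 0.4102, 0.0356]
tcp_rot: [[0.0, 1.0, -0.0], [1.0, -0.0, -0.0], [-0.0, -0.0, -1.0]]
force: [0.5, 0.5, 1.4]
gripper_width: 0.963
```

step_arm(
  steps=[
    {"dp":[0,0,0],"rot":[0,0,0]},
    {"dp":[0,0,0],"rot":[0,0,0]},
    {"dp":[0,0,0],"rot":[0,0,0]},
    {"dp":[0,0,0],"rot":[0,0,0]},
    {"dp":[0,0,0],"rot":[0,0,0]},
    {"dp":[0,0,0],"rot":[0,0,0]},
    {"dp":[0,0,0],"rot":[0,0,0]},
  ],
  claw=40,
)

```text
time: 20.93
tcp_pos: [0.5243, 0.4114, 0.036]
tcp_rot: [[-0.001, 1.0, 0.001], [1.0, 0.001, 0.0], [0.0, 0.001, -1.0]]
force: [0.4, -0.2, 3.1]
gripper_width: 0.583
```

step_arm(
  steps=[
    {"dp":[0,0,-40],"rot":[0,0,0]},
    {"dp":[0,0,-80],"rot":[0,0,0]},
    {"dp":[-20,6,-115],"rot":[0,0,0]},
    {"dp":[-50,16,-145],"rot":[0,0,0]},
    {"dp":[-88,28,-150],"rot":[0,0,0]},
    {"dp":[-127,40,-150],"rot":[0,0,0]},
    {"dp":[-166,53,-150],"rot":[0,0,0]},
    {"dp":[-205,65,-150],"rot":[0,0,0]},
    {"dp":[-244,77,-150],"rot":[0,0,0]},
    {"dp":[-283,90,-150],"rot":[0,0,0]},
    {"dp":[-318,101,-150],"rot":[0,0,0]},
    {"dp":[-345,110,-150],"rot":[0,0,0]},
  ],
)

```text
time: 21.93
tcp_pos: [0.6346, 0.0634, 0.1849]
tcp_rot: [[0.001, 1.0, -0.001], [1.0, -0.001, -0.0], [-0.0, -0.001, -1.0]]
force: [0.4, -0.3, -0.1]
gripper_width: 0.584
```

step_arm(
  steps=[
    {"dp":[-10,3,0],"rot":[0,0,0]},
    {"dp":[-14,4,20],"rot":[0,0,0]},
    {"dp":[-14,4,50],"rot":[0,0,0]},
    {"dp":[-14,4,75],"rot":[0,0,0]},
    {"dp":[-14,4,82],"rot":[0,0,0]},
    {"dp":[-14,4,82],"rot":[0,0,0]},
    {"dp":[-14,4,82],"rot":[0,0,0]},
  ],
)

```text
time: 22.52
tcp_pos: [0.6387, 0.0529, 0.1043]
tcp_rot: [[-0.002, 1.0, 0.001], [1.0, 0.002, 0.0], [0.0, 0.001, -1.0]]
force: [0.3, -0.2, -1.6]
gripper_width: 0.581
```

step_arm(
  steps=[
    {"dp":[0,0,5],"rot":[0,0,0]},
    {"dp":[-0.5,0,9],"rot":[0,0,0]},
    {"dp":[-0.5,0,12],"rot":[0,0,0]},
    {"dp":[-0.5,0,15],"rot":[0,0,0]},
    {"dp":[-0.5,0,18],"rot":[0,0,0]},
  ],
)

```text
time: 22.93
tcp_pos: [0.639, 0.0517, 0.0858]
tcp_rot: [[-0.001, 1.0, 0.002], [1.0, 0.001, -0.0], [-0.0, 0.002, -1.0]]
force: [1.7, -1.3, -0.6]
gripper_width: 0.583
```

step_arm(
  steps=[
    {"dp":[0,0,5],"rot":[0,0,0]},
    {"dp":[0,0,10],"rot":[0,0,0]},
    {"dp":[0,0,15],"rot":[0,0,0]},
    {"dp":[0,0,19],"rot":[0,0,0]},
    {"dp":[0,0,21],"rot":[0,0,0]},
    {"dp":[0,0,21],"rot":[0,0,0]},
  ],
)

```text
time: 23.43
tcp_pos: [0.639, 0.0516, 0.0658]
tcp_rot: [[-0.001, 1.0, 0.002], [1.0, 0.001, -0.001], [-0.001, 0.002, -1.0]]
force: [0.8, -3.0, 11.0]
gripper_width: 0.582
```

step_arm(
  steps=[
    {"dp":[0,0,0],"rot":[0,0,0]},
    {"dp":[0,0,0],"rot":[0,0,0]},
    {"dp":[0,0,0],"rot":[0,0,0]},
    {"dp":[0,0,0],"rot":[0,0,0]},
    {"dp":[0,0,-10],"rot":[0,0,0]},
    {"dp":[0,0,-40],"rot":[0,0,0]},
    {"dp":[0,0,-80],"rot":[0,0,0]},
    {"dp":[0,0,-120],"rot":[0,0,0]},
    {"dp":[-35,-35,-130],"rot":[0,0,0]},
    {"dp":[-65,-65,-130],"rot":[0,0,0]},
    {"dp":[-90,-95,-130],"rot":[0,0,0]},
    {"dp":[-110,-130,-130],"rot":[0,0,0]},
  ],
  claw=85,
)

```text
time: 24.43
tcp_pos: [0.5118, -0.0567, 0.1951]
tcp_rot: [[-0.001, 1.0, 0.001], [1.0, 0.001, -0.001], [-0.001, 0.001, -1.0]]
force: [0.1, -1.1, -0.1]
gripper_width: 0.963
```

```bash
python3 - <<'E'
from h import *
o=grab("g"); leaves(o["top"]); s=robot.state(); print(s["tcp_pos"],s["gripper_width"],s["joint_positions"].round(0))
im=[]
for n,P,d in (("side",(.639,.06,.08),36),("top",(.639,.149,.09),18)):
    u,v=map(int,proj(o[n],P)); print(n,u,v,proj(o[n],(.639,.148,.115)))
    crop(o[n],"g_"+n,u-d,u+d,v-d,v+d,400/2/d); im.append(cv2.imread(f"pics/g_{n}.png"))
cv2.imwrite("pics/g2.png",np.hstack([i[:396,:396] for i in im]))
E
```

```text
69 [256.1 205. ] [640.2  57.5  88. ]
57 [281.8 205.2] [639.9 -14.   88. ]
78 [307.3 205.4] [639.5 -84.8  88. ]
[ 0.5088303  -0.05709627  0.19495064] 0.96461719540265 [-20.  20.  84.  -0.  75. -20.]
side 277 206 [272.8 179.5]
top 223 205 [222.3 203.9]
```

View pics/g2.png

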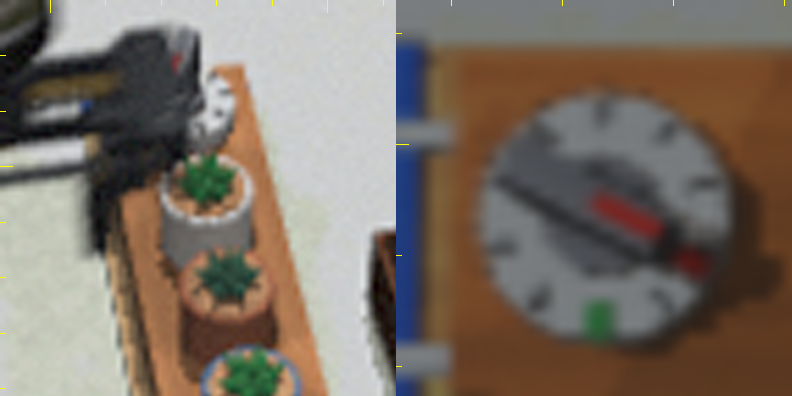

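step_arm(
  steps=[
    {"dp":[35,22,0],"rot":[0,0,0.1]},
    {"dp":[70,44,0],"rot":[0,0,0.2]},
    {"dp":[105,66,0],"rot":[0,0,0.3]},
    {"dp":[140,89,0],"rot":[0,0,0.4]},
    {"dp":[175,111,0],"rot":[0,0,0.442]},
    {"dp":[197,125,0],"rot":[0,0,0.442]},
    {"dp":[205,129,10],"rot":[0,0,0.442]},
    {"dp":[205,129,40],"rot":[0,0,0.442]},
    {"dp":[205,129,60],"rot":[0,0,0.442]},
    {"dp":[205,129,60],"rot":[0,0,0.442]},
  ],
  claw=45,
  squeeze=15,
)

```text
time: 25.37
tcp_pos: [0.6397, 0.1494, 0.1297]
tcp_rot: [[0.427, 0.904, -0.009], [0.904, -0.427, -0.001], [-0.004, -0.008, -1.0]]
force: [-0.2, 0.4, 0.0]
gripper_width: 0.508
```

```bash
python3 - <<'E'
from h import *
o=grab("i"); s=robot.state(); print(s["tcp_pos"],np.round(s["tcp_rot"],3).tolist(),s["gripper_width"])
n="side";u,v=map(int,proj(o[n],(.639,.148,.13))); print(u,v); crop(o[n],"i1",u-30,u+30,v-30,v+30,8)
E
```

```text
[0.64169202 0.14931747 0.13460881] [[0.427, 0.904, -0.001], [0.904, -0.427, -0.0], [-0.0, -0.001, -1.0]] 0.5113079888865258
272 176
```

View pics/i1.png

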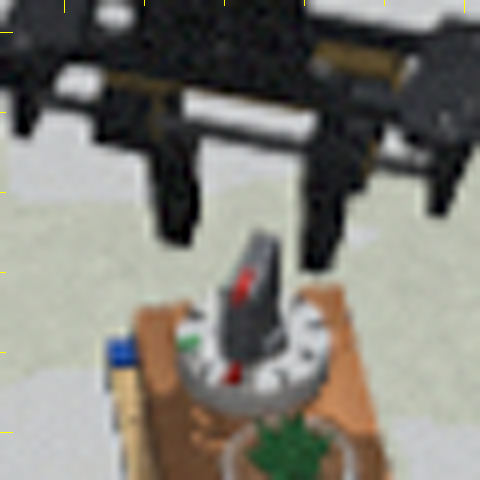

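step_arm(
  steps=[
    {"dp":[-1.5,-1.5,20],"rot":[0,0,0]},
    {"dp":[-1.5,-1.5,40],"rot":[0,0,0]},
    {"dp":[-1.5,-1.5,46],"rot":[0,0,0]},
    {"dp":[-1.5,-1.5,46],"rot":[0,0,0]},
    {"dp":[-1.5,-1.5,46],"rot":[0,0,0]},
  ],
)

```text
time: 25.88
tcp_pos: [0.6405, 0.1488, 0.09]
tcp_rot: [[0.427, 0.904, 0.002], [0.904, -0.427, 0.0], [0.001, 0.002, -1.0]]
force: [0.7, -0.4, 0.3]
gripper_width: 0.513
```

step_arm(
  steps=[
    {"dp":[0,0,0],"rot":[0,0,0]},
    {"dp":[0,0,0],"rot":[0,0,0]},
    {"dp":[0,0,0],"rot":[0,0,0]},
    {"dp":[0,0,0],"rot":[0,0,0]},
    {"dp":[0,0,0],"rot":[0,0,0]},
    {"dp":[0,0,0],"rot":[0,0,0]},
    {"dp":[0,0,0],"rot":[0,0,0]},
  ],
  claw=0,
)

```text
time: 26.47
tcp_pos: [0.6396, 0.149, 0.0887]
tcp_rot: [[0.427, 0.904, -0.0], [0.904, -0.427, -0.0], [-0.0, -0.0, -1.0]]
force: [-2.0, -0.5, 3.6]
gripper_width: 0.146
```

step_arm(
  steps=[
    {"dp":[0,0,0],"rot":[0,0,0.11]},
    {"dp":[0,0,0],"rot":[0,0,0.22]},
    {"dp":[0,0,0],"rot":[0,0,0.33]},
    {"dp":[0,0,0],"rot":[0,0,0.44]},
    {"dp":[0,0,0],"rot":[0,0,0.55]},
    {"dp":[0,0,0],"rot":[0,0,0.66]},
    {"dp":[0,0,0],"rot":[0,0,0.77]},
    {"dp":[0,0,0],"rot":[0,0,0.88]},
    {"dp":[0,0,0],"rot":[0,0,0.99]},
    {"dp":[0,0,0],"rot":[0,0,1.08]},
    {"dp":[0,0,0],"rot":[0,0,1.13]},
    {"dp":[0,0,0],"rot":[0,0,1.13]},
  ],
)

```text
time: 27.47
tcp_pos: [0.6387, 0.1495, 0.0887]
tcp_rot: [[1.0, -0.003, -0.003], [-0.003, -1.0, 0.001], [-0.003, -0.0, -1.0]]
force: [-8.0, 1.7, 5.9]
gripper_width: 0.145
```

step_arm(
  steps=[
    {"dp":[0,0,0],"rot":[0,0,0]},
    {"dp":[0,0,0],"rot":[0,0,0]},
  ],
)

```text
time: 27.63
tcp_pos: [0.6387, 0.1495, 0.0887]
tcp_rot: [[1.0, 0.0, -0.003], [0.0, -1.0, 0.001], [-0.003, -0.001, -1.0]]
force: [-7.2, 1.5, 6.1]
gripper_width: 0.143
```

step_arm(
  steps=[
    {"dp":[0,0,0],"rot":[0,0,0]},
    {"dp":[0,0,0],"rot":[0,0,0]},
    {"dp":[0,0,0],"rot":[0,0,0]},
    {"dp":[0,0,-35],"rot":[0,0,0]},
    {"dp":[0,0,-70],"rot":[0,0,0]},
    {"dp":[-25,10,-100],"rot":[0,0,0]},
    {"dp":[-60,25,-105],"rot":[0,0,0]},
    {"dp":[-95,40,-105],"rot":[0,0,0]},
    {"dp":[-108,75,-105],"rot":[0,0,0]},
    {"dp":[-108,112,-105],"rot":[0,0,0]},
    {"dp":[-108,150,-105],"rot":[0,0,0]},
    {"dp":[-108,188,-105],"rot":[0,0,0]},
  ],
  claw=60,
)

```text
time: 28.63
tcp_pos: [0.5315, -0.0406, 0.1938]
tcp_rot: [[1.0, 0.0, 0.001], [0.0, -1.0, -0.0], [0.001, 0.0, -1.0]]
force: [0.2, -0.2, 0.1]
gripper_width: 0.681
```

step_arm(
  steps=[
    {"dp":[0,30,0],"rot":[0,0,0]},
    {"dp":[0,45,0],"rot":[0,0,0]},
    {"dp":[0,48,30],"rot":[0,0,0]},
    {"dp":[0,48,50],"rot":[0,0,0]},
    {"dp":[0,48,60],"rot":[0,0,0]},
    {"dp":[0,48,60],"rot":[0,0,0]},
    {"dp":[0,48,60],"rot":[0,0,0]},
  ],
)

```text
time: 29.22
tcp_pos: [0.5319, -0.0871, 0.1334]
tcp_rot: [[1.0, -0.0, -0.0], [-0.0, -1.0, 0.0], [-0.0, -0.0, -1.0]]
force: [0.4, 0.1, 0.8]
gripper_width: 0.679
```

```bash
python3 - <<'E'
from h import *
o=grab("j"); s=robot.state(); print(s["tcp_pos"],np.round(s["tcp_rot"],3).tolist(),s["gripper_width"])
im=[]
for n,P,d in (("side",(.56,-.08,.07),32),("top",(.639,.139,.09),22)):
    u,v=map(int,proj(o[n],P)); print(n,u,v)
    crop(o[n],"j_"+n,u-d,u+d,v-d,v+d,400/2/d); im.append(cv2.imread(f"pics/j_{n}.png"))
cv2.imwrite("pics/j2.png",np.hstack([i[:396,:396] for i in im]))
E
```

```text
[ 0.53233902 -0.08716189  0.13437416] [[1.0, -0.0, 0.002], [-0.0, -1.0, -0.001], [0.002, 0.001, -1.0]] 0.6808222278580297
side 259 247
top 226 205
```

View pics/j2.png

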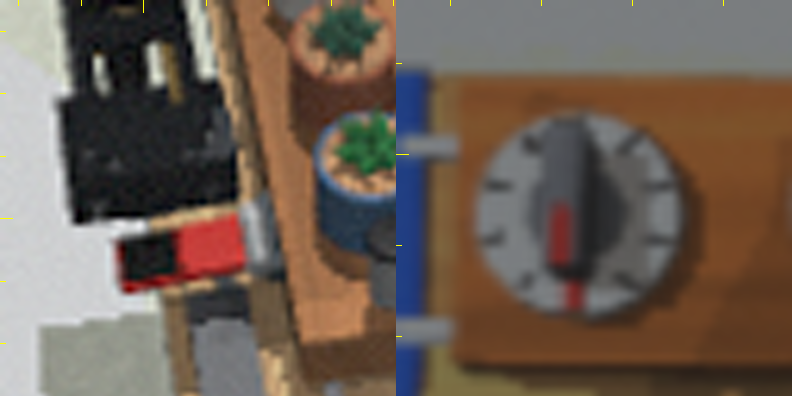

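step_arm(
  steps=[
    {"dp":[0,0,30],"rot":[0,0,0]},
    {"dp":[0,0,60],"rot":[0,0,0]},
    {"dp":[0,0,85],"rot":[0,0,0]},
    {"dp":[0,0,100],"rot":[0,0,0]},
    {"dp":[0,0,107],"rot":[0,0,0]},
    {"dp":[0,0,107],"rot":[0,0,0]},
    {"dp":[0,0,107],"rot":[0,0,0]},
  ],
)

```text
time: 29.9
tcp_pos: [0.5325, -0.0872, 0.0274]
tcp_rot: [[1.0, -0.0, 0.002], [-0.0, -1.0, -0.001], [0.002, 0.001, -1.0]]
force: [-0.0, -0.2, -0.5]
gripper_width: 0.682
```

step_arm(
  steps=[
    {"dp":[0,0,0],"rot":[0,0,0]},
    {"dp":[0,0,0],"rot":[0,0,0]},
    {"dp":[0,0,0],"rot":[0,0,0]},
    {"dp":[0,0,0],"rot":[0,0,0]},
    {"dp":[0,0,0],"rot":[0,0,0]},
    {"dp":[0,0,0],"rot":[0,0,0]},
    {"dp":[0,0,0],"rot":[0,0,0]},
  ],
  claw=10,
  squeeze=30,
)

```text
time: 30.48
tcp_pos: [0.5319, -0.0866, 0.0268]
tcp_rot: [[1.0, -0.0, 0.0], [-0.0, -1.0, 0.0], [0.0, -0.0, -1.0]]
force: [-0.4, 4.4, 6.1]
gripper_width: 0.335
```

step_arm(
  steps=[
    {"dp":[0,0,-5],"rot":[0,0,0]},
    {"dp":[0,0,-10],"rot":[0,0,0]},
    {"dp":[1,0,-16],"rot":[0,0,0]},
    {"dp":[2,0,-21],"rot":[0,0,0]},
    {"dp":[4,0,-26],"rot":[0,0,0]},
    {"dp":[6,0,-30],"rot":[0,0,0]},
    {"dp":[9,0,-35],"rot":[0,0,0]},
    {"dp":[9,0,-38],"rot":[0,0,0]},
    {"dp":[9,0,-38],"rot":[0,0,0]},
  ],
)

```text
time: 31.23
tcp_pos: [0.5416, -0.0873, 0.0651]
tcp_rot: [[1.0, -0.0, 0.002], [-0.0, -1.0, -0.001], [0.002, 0.001, -1.0]]
force: [0.3, 1.8, -3.0]
gripper_width: 0.335
```

step_arm(
  steps=[
    {"dp":[1,0,-3],"rot":[0,0,0]},
    {"dp":[1,0,-5],"rot":[0,0,0]},
    {"dp":[1,0,-5],"rot":[0,0,0]},
  ],
)

```text
time: 31.48
tcp_pos: [0.5424, -0.0872, 0.0681]
tcp_rot: [[1.0, -0.001, 0.001], [-0.001, -1.0, 0.0], [0.001, -0.0, -1.0]]
force: [7.6, -0.9, -24.3]
gripper_width: 0.335
```

step_arm(
  steps=[
    {"dp":[0,0,4],"rot":[0,0,0]},
    {"dp":[0,0,4],"rot":[0,0,0]},
    {"dp":[0,0,4],"rot":[0,0,0]},
    {"dp":[0,0,-30],"rot":[0,0,0]},
    {"dp":[0,0,-70],"rot":[0,0,0]},
    {"dp":[0,0,-110],"rot":[0,0,-0.1]},
    {"dp":[0,10,-120],"rot":[0,0,-0.22]},
    {"dp":[0,20,-120],"rot":[0,0,-0.34]},
    {"dp":[0,30,-120],"rot":[0,0,-0.46]},
    {"dp":[0,40,-120],"rot":[0,0,-0.58]},
    {"dp":[0,45,-120],"rot":[0,0,-0.7]},
    {"dp":[0,49,-120],"rot":[0,0,-0.82]},
  ],
  claw=60,
)

```text
time: 32.48
tcp_pos: [0.5419, -0.1368, 0.1906]
tcp_rot: [[0.678, 0.735, 0.002], [0.735, -0.678, -0.001], [0.0, 0.002, -1.0]]
force: [0.7, -0.8, 0.0]
gripper_width: 0.684
```

```bash
python3 - <<'E'
from h import *
o=grab("k"); s=robot.state(); print(s["tcp_pos"],np.round(s["tcp_rot"],3).tolist(),s["gripper_width"])
n="side";u,v=map(int,proj(o[n],(.58,-.09,.07))); print(u,v,[proj(o[n],p) for p in [(.5396,-.087,.079),(.531,-.087,.045),(.639,-.137,.106)]]); crop(o[n],"k1",u-45,u+35,v-40,v+35,7)
E
```

```text
[ 0.54189211 -0.13670112  0.19035479] [[0.682, 0.731, 0.002], [0.731, -0.682, -0.001], [0.0, 0.002, -1.0]] 0.6822375872664022
266 249 [array([252.4, 248.8]), array([250., 256.]), array([289.7, 252.5])]
```

View pics/k1.png

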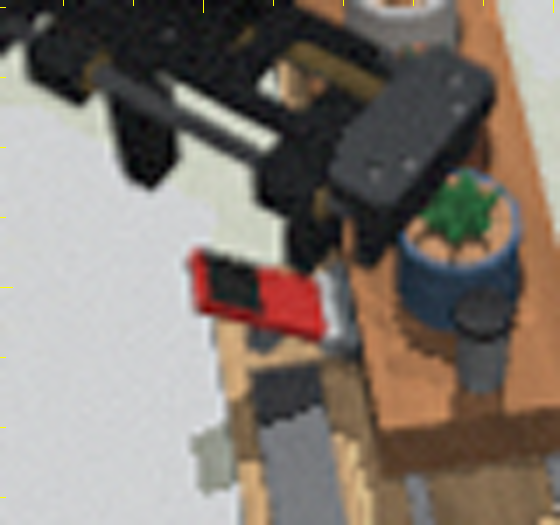

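step_arm(
  steps=[
    {"dp":[20,22,0],"rot":[0,0,-0.12]},
    {"dp":[40,44,0],"rot":[0,0,-0.24]},
    {"dp":[58,64,0],"rot":[0,0,-0.36]},
    {"dp":[65,72,0],"rot":[0,0,-0.48]},
    {"dp":[65,72,0],"rot":[0,0,-0.6]},
    {"dp":[65,72,0],"rot":[0,0,-0.72]},
    {"dp":[65,72,20],"rot":[0,0,-0.751]},
    {"dp":[65,72,50],"rot":[0,0,-0.751]},
    {"dp":[65,72,80],"rot":[0,0,-0.751]},
    {"dp":[65,72,105],"rot":[0,0,-0.751]},
    {"dp":[65,72,114],"rot":[0,0,-0.751]},
    {"dp":[65,72,114],"rot":[0,0,-0.751]},
  ],
)

```text
time: 33.58
tcp_pos: [0.6381, -0.1372, 0.0739]
tcp_rot: [[0.002, 1.0, -0.003], [1.0, -0.002, 0.001], [0.001, -0.003, -1.0]]
force: [0.7, -0.0, -0.2]
gripper_width: 0.68
```

step_arm(
  steps=[
    {"dp":[0,0,0],"rot":[0,0,0]},
    {"dp":[0,0,0],"rot":[0,0,0]},
    {"dp":[0,0,0],"rot":[0,0,0]},
    {"dp":[0,0,0],"rot":[0,0,0]},
    {"dp":[0,0,0],"rot":[0,0,0]},
    {"dp":[0,0,0],"rot":[0,0,0]},
    {"dp":[0,0,0],"rot":[0,0,0]},
  ],
  claw=0,
  squeeze=25,
)

```text
time: 34.17
tcp_pos: [0.639, -0.1377, 0.0759]
tcp_rot: [[0.0, 1.0, 0.001], [1.0, -0.0, -0.0], [-0.0, 0.001, -1.0]]
force: [-0.2, -0.4, 2.8]
gripper_width: 0.241
```

step_arm(
  steps=[
    {"dp":[-5,0,0],"rot":[0,0,0]},
    {"dp":[-15,0,0],"rot":[0,0,0]},
    {"dp":[-26,0,0],"rot":[0,0,0]},
    {"dp":[-38,0,0],"rot":[0,0,0]},
    {"dp":[-50,0,0],"rot":[0,0,0]},
    {"dp":[-62,0,0],"rot":[0,0,0]},
    {"dp":[-74,0,0],"rot":[0,0,0]},
    {"dp":[-85,0,0],"rot":[0,0,0]},
    {"dp":[-95,0,0],"rot":[0,0,0]},
    {"dp":[-102,0,0],"rot":[0,0,0]},
    {"dp":[-107,0,0],"rot":[0,0,0]},
    {"dp":[-110,0,0],"rot":[0,0,0]},
  ],
)

```text
time: 35.17
tcp_pos: [0.6384, -0.2446, 0.0758]
tcp_rot: [[-0.0, 1.0, -0.001], [1.0, 0.0, 0.009], [0.009, -0.001, -1.0]]
force: [-1.4, 31.2, 13.8]
gripper_width: 0.239
```

step_arm(
  steps=[
    {"dp":[-2,0,0],"rot":[0,0,0]},
    {"dp":[-4,0,0],"rot":[0,0,0]},
    {"dp":[-4,0,0],"rot":[0,0,0]},
  ],
)

```text
time: 35.42
tcp_pos: [0.6384, -0.246, 0.0755]
tcp_rot: [[-0.002, 1.0, -0.003], [1.0, 0.002, 0.011], [0.011, -0.002, -1.0]]
force: [-2.0, 29.3, 12.0]
gripper_width: 0.246
```

step_arm(
  steps=[
    {"dp":[3,0,0],"rot":[0,0,0]},
    {"dp":[3,0,0],"rot":[0,0,0]},
    {"dp":[3,0,0],"rot":[0,0,0]},
    {"dp":[3,0,0],"rot":[0,0,0]},
    {"dp":[3,0,0],"rot":[0,0,0]},
    {"dp":[3,0,-30],"rot":[0,0,0]},
    {"dp":[3,0,-65],"rot":[0,0,0]},
    {"dp":[3,0,-95],"rot":[0,0,0]},
    {"dp":[3,-30,-95],"rot":[0,0,0.12]},
    {"dp":[20,-60,-95],"rot":[0,0,0.24]},
    {"dp":[40,-90,-95],"rot":[0,0,0.36]},
    {"dp":[50,-107,-95],"rot":[0,0,0.48]},
  ],
  claw=60,
)

```text
time: 36.42
tcp_pos: [0.529, -0.2004, 0.1705]
tcp_rot: [[0.467, 0.884, -0.001], [0.884, -0.467, 0.001], [-0.0, -0.001, -1.0]]
force: [0.0, 0.3, -0.3]
gripper_width: 0.679
```

```bash
python3 - <<'E'
from h import *
o=grab("l"); s=robot.state(); print(s["tcp_pos"],np.round(s["tcp_rot"],3).tolist(),s["gripper_width"])
leaves(o["top"])
crop(o["top"],"l1",195,385,180,255,4.2)
E
```

```text
[ 0.529781   -0.20065356  0.17110323] [[0.464, 0.886, -0.001], [0.886, -0.464, 0.0], [-0.0, -0.001, -1.0]] 0.6811091482013012
69 [296.6 205.3] [639.8 -55.   88. ]
60 [322.1 205.6] [ 639.3 -125.5   88. ]
68 [347.9 205.8] [ 639.  -196.6   88. ]
```

View pics/l1.png

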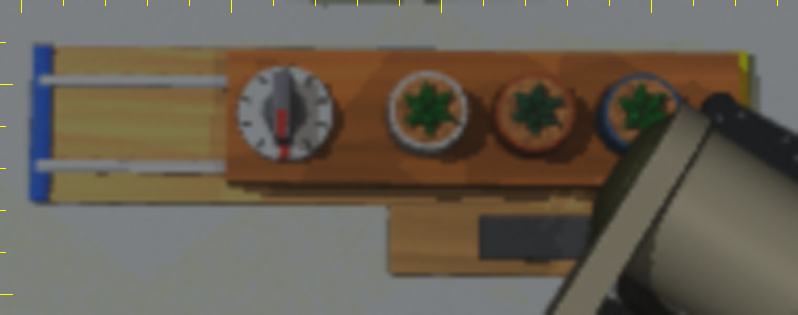

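step_arm(
  steps=[
    {"dp":[4,0,0],"rot":[0,0,0.12]},
    {"dp":[4,0,0],"rot":[0,0,0.24]},
    {"dp":[4,0,0],"rot":[0,0,0.36]},
    {"dp":[4,0,0],"rot":[0,0,0.48]},
    {"dp":[4,0,0],"rot":[0,0,0.6]},
    {"dp":[4,0,0],"rot":[0,0,0.72]},
    {"dp":[4,0,0],"rot":[0,0,0.84]},
    {"dp":[4,0,0],"rot":[0,0,0.96]},
    {"dp":[4,0,20],"rot":[0,0,1.089]},
    {"dp":[4,0,50],"rot":[0,0,1.089]},
    {"dp":[4,0,65],"rot":[0,0,1.089]},
    {"dp":[4,0,65],"rot":[0,0,1.089]},
  ],
  claw=0,
)

```text
time: 37.52
tcp_pos: [0.5329, -0.1983, 0.1022]
tcp_rot: [[1.0, 0.003, -0.005], [0.003, -1.0, 0.003], [-0.005, -0.003, -1.0]]
force: [-0.4, 0.3, -0.0]
gripper_width: 0.001
```

step_arm(
  steps=[
    {"dp":[0,0,15],"rot":[0,0,0]},
    {"dp":[0,0,25],"rot":[0,0,0]},
    {"dp":[0,0,35],"rot":[0,0,0]},
    {"dp":[0,0,45],"rot":[0,0,0]},
    {"dp":[0,0,53],"rot":[0,0,0]},
    {"dp":[0,0,60],"rot":[0,0,0]},
    {"dp":[0,0,65],"rot":[0,0,0]},
    {"dp":[0,0,65],"rot":[0,0,0]},
  ],
)

```text
time: 38.18
tcp_pos: [0.534, -0.1988, 0.0445]
tcp_rot: [[1.0, 0.003, 0.002], [0.003, -1.0, -0.003], [0.002, 0.003, -1.0]]
force: [-15.8, 4.6, 40.7]
gripper_width: 0.009
```

step_arm(
  steps=[
    {"dp":[0,0,-30],"rot":[0,0,0]},
    {"dp":[0,0,-70],"rot":[0,0,0]},
    {"dp":[0,0,-110],"rot":[0,0,0]},
    {"dp":[-30,-30,-140],"rot":[0,0,0]},
    {"dp":[-60,-60,-160],"rot":[0,0,0]},
    {"dp":[-90,-90,-170],"rot":[0,0,0]},
    {"dp":[-110,-125,-170],"rot":[0,0,0]},
    {"dp":[-110,-160,-170],"rot":[0,0,0]},
    {"dp":[-110,-195,-170],"rot":[0,0,0]},
    {"dp":[-110,-230,-170],"rot":[0,0,0]},
    {"dp":[-110,-265,-170],"rot":[0,0,0]},
    {"dp":[-110,-300,-170],"rot":[0,0,0]},
  ],
)

```text
time: 39.18
tcp_pos: [0.4229, 0.1036, 0.2105]
tcp_rot: [[1.0, 0.002, 0.001], [0.002, -1.0, 0.0], [0.001, -0.0, -1.0]]
force: [1.2, -0.9, -0.5]
gripper_width: 0.005
```

```bash
python3 - <<'E'
from h import *
o=grab("m"); leaves(o["top"])
print([proj(o["side"],p) for p in [(.5396,-.197,.079),(.531,-.197,.045)]])
im=[]
for n,x0,y0 in (("side",222,170),("top",230,160)):
    crop(o[n],"m_"+n,x0,x0+(120 if n=="side" else 150),y0,y0+150,3.2 if n=="side" else 2.6); im.append(cv2.imread(f"pics/m_{n}.png")[:390])
print([i.shape for i in im])
cv2.imwrite("pics/m2.png",np.hstack(im))
E
```

```text
70 [296.5 205.4] [639.6 -54.8  88. ]
60 [322.1 205.7] [ 639.  -125.5   88. ]
74 [348.  205.9] [ 638.8 -196.9   88. ]
[array([257.7, 281.3]), array([255.2, 288.1])]
[(390, 384, 3), (390, 390, 3)]
```

View pics/m2.png

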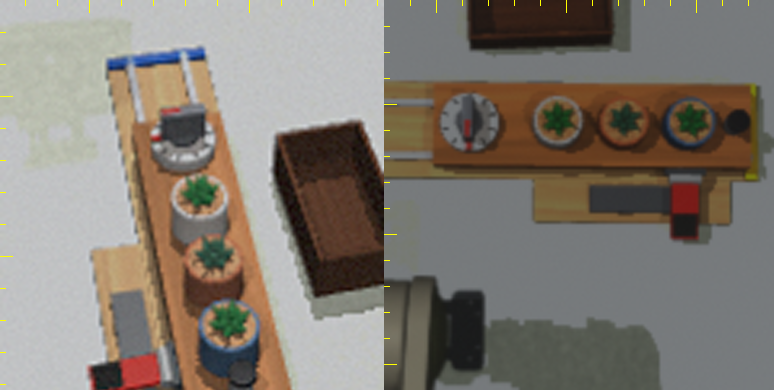

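```bash
python3 -c "
from plant import robot
print(robot.close_job())"
```

```text
the job is handed in; nothing more can be done
None
```

The job is done and handed in at about 39 s of the 210 s allowed. The hand-in gave no verdict.

**What I did:**
- Rolled the caddy to the blue stop and pushed the brake down.
- Seated the blue, terracotta and white pots in bores 0, 1 and 2, and turned the dial about 65° clockwise to zero.
- Lifted the brake lever to its upper stop, rolled the caddy about 110 mm to the yellow stop, and pushed the brake down again.

**Last checks:**
- **Pots:** all three are upright. Each foot was at about 30 mm above the desk when released, which is the bottom of the bore.
- **Dial:** the pointer covers the green zero mark.
- **Brake:** the pad in the final side picture sits at pixel (256, 288), matching the computed fully-down position. In the push itself, the fingers stopped at 44 mm above the desk with about 40 N.
- **Caddy:** it is at the yellow end, and its position did not change after the final brake push.
- **Bystanders:** I never went near the mug, basket or notebook. The final picture shows part of the basket; I did not re-check the mug or notebook there.

**What disagreed:**
- The camera put the caddy's centre line about 3 mm nearer the robot than the grip on the handle did. I used the grip value.
- The first pot touched the bore's chamfer at about 20 N and went in after a 2 mm correction.
- I saw no pot knocked aside.

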